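# Find the rocking cover and press it home

## Robot

A 6-joint arm with a two-finger parallel gripper is mounted at the origin on a cart in front of the work surface, level with it; the furniture and walls round the work are solid. World frame = base frame: x ahead of the robot, y to its left, z up, the work surface at z = 0. Lengths are in mm, angles in rad, forces in N, time in s.
With the tool pointing down it reaches from about 325 to 850 mm from the base axis. Payload 4.4 kg.
Tool frame: the origin (TCP) lies midway between the tips of the shut fingers; the grasp point (between the pads) lies 19 mm behind it; z points along the fingers, y is the direction in which the jaws open and shut (so a half turn about z gives the same grasp; the last joint's range is limited). The gripper opens to 94 mm and grips with 3 to 60 N. Pads are 16 mm wide; open, the fingers measure 119 mm over their backs; the gripper's body (75 mm by 177 mm) begins 78 mm behind the grasp point.
Start: joints at [-1.363, 0.207, 1.542, -0, 1.393, -0.15], TCP at [201.9, -538.39, 205.447] pointing down, gripper open.
Joint ranges: [-2.73, 2.73], [-0.86, 2.22], [0.23, 2.46], [-1.11, 4.25], [0.08, 2.63], [-2.82, 2.82]. Speed limits (rad/s): [2.79, 2.79, 3.14, 3.14, 3.14, 3.14].

## Interface

Orientations are given as a unit quaternion [w, x, y, z].
In Python, from workcell import ctrl, camera, calibration, ticket gives the robot as it stands. The module is installed in compiled form; this text tells all that it offers.
- The arm moves only by the tool servo_tool, never from a script. Its argument "steps" is a list that holds one entry, the list of rows, each a list of 4 numbers: the shift along the tool's x, y, z in mm, then the turn about the tool's z in degrees. A call has 1 to 12 rows; each row shifts and turns the commanded pose from where the row before left it, along the tool's axes as they then stand; what a row does not reach is not made up. A row lasts 1/8 s, in which the tool goes at most 62.5 mm and 10.7 degrees, less where a joint would pass 70% of its speed; a pose out of reach is approached as far as the arm can. A call is refused whole if a number of a shift passes 62.5 or a number of a turn 10.7, either way. A call with a gripper value outside its range is refused whole. "fingers" is the finger opening in mm, from 0 to 94, set as the call begins (left out, the last holds). The fingers move at their own pace and stop on an object; the grip force is fixed at half the most. Time passes only in rows, so rows that do not move let the fingers close. It gives the time, the measured TCP pose, the force and the opening at its end, in the units of the state.
- ctrl.get_obs(): the state, without advancing time (a new reading comes with each control period).
- camera(name): name is "side" or "top" or "wrist"; returns (picture, depth): 480x640x3 uint8, red, green, blue; 480x640 float32, mm along the optical axis (not along the pixel's ray), 0 where there is no reading.
- calibration(name): a dict with "fx", "fy", "cx", "cy" (pixels), "T" (4x4, takes a point from camera to world coordinates). Camera axes: x right, y down, z forward; pixel columns grow to the right and rows downward; lengths in mm; the calibration is good to about 2 mm. A picture is of the moment at which its call begins: read the wrist's pose just before it. calibration takes no time and is no camera call; for the wrist camera it gives the pose at the moment of the call.
- ticket.job_done(): hands the job in, once; it reports no verdict.
The state is a dict: "clock": time; "qpos": joint angles; "qvel": joint speeds; "tau": joint torques, N m; "tcp_pos": TCP position; "tool_rot": TCP orientation; "contact_force": force on the tool from outside, world axes, zero at the start; "ft_torque": the same for the moment, N m; "width": finger opening in mm.
Only numpy, scipy, OpenCV 4.12 (cv2) and the standard library are available. Lean on these libraries where they do the work, as an engineer would, in place of code of your own. Each camera call takes 0.05 s, during which the arm holds its last target. There are 200 camera calls.

## Task

One of the four snap-in covers on top of the grey terminal box is not fully home: press the covers near their ends until you find the one that rocks and have seen it tip, and then press that cover down at its middle until it is fully home and solid. Only press with the fingertips: do not lift any cover, and leave the bush on the box and the other loose things where they are.

Things in the scene. Friction and masses are not known exactly. Their poses are not given: they have to be found in the camera images.
- terminal_box: a grey metal terminal box fixed to the bench, 154 mm (its x) by 194 mm (its y), 50 mm high to its top face; origin at the centre of its underside, z up. In its top are four windows, at x = +-36, y = +-46 mm, each filled by a cover. Feet at its corners reach y = +-114 mm; three cable glands stick out at its +x side to x = 95 mm.
- cover_a_top (a point): centre of the top face of one of the four identical flat aluminium snap-in covers, 44 mm (its x) by 60 mm (its y), with a thin line round it and a dark dot at the centre; z is the top face's normal. Which cover fills which window varies, and which is loose is unknown. Each stands 8 to 14 mm above the box's top at the start, at its own height (unequal seats): height does not show the loose one
- cover_b_top (a point): the same point of the second of the four identical covers (see cover_a_top). Of all four: each sits on a central snap stem over a ledge. Home, both its ends (+y and -y) rest on the ledge and it does not give. Exactly one of the four is not home: its ends are 5 mm clear of the ledge and it is held level only by the springy stem
- cover_c_top (a point): the same point of the third of the four identical covers (see cover_a_top). Of whichever is loose: pressed 20 to 25 mm from its centre along its y, it rocks like a seesaw about its x axis; about 3 N brings that end 5 mm down (tilt 0.17 rad), and it springs level when let go
- cover_d_top (a point): the same point of the fourth of the four identical covers (see cover_a_top). Of whichever is loose: pressed at its centre it resists with about 10 N, then goes 5 mm down, stops hard when home and stays there. Pulled up with more than about 11 N, any cover comes up
- bush: a loose flanged steel bush, 35 mm across and 24 high, standing on the middle of the box between the four covers; origin at the centre of its underside
- screwdriver: a loose wood-handled screwdriver, 254 mm long, lying in front of the box; origin under its middle
- spanner: a loose open-ended spanner, 167 mm long, 7 thick, lying to the left of the box; origin under its middle
- tin: a loose round dark-blue tin, 73 mm across and 45 high, behind and left of the box; origin at the centre of its underside
- collar: a loose dark flanged collar, 62 mm across and 22 high, on the granite surface plate (54 mm high) to the right of the box; origin at the centre of its underside
Mind the look-alikes: they are no part of the job. What is shaped like the tin but green or orange is not meant.

How it is judged:
By the outcome, as a careful person would: the job done as asked, in the order asked, and still so for the second after the job is handed in, with the robot touching nothing.
It also fails if it takes over 48 s, if anything falls off the work surface, if the arm or the gripper's body presses on something with over 40 N, if the wrist force passes 120 N, or if a joint passes its speed limit or range.

## Working session

There is one attempt and no reset: what is moved stays moved. The work goes in short steps, Python scripts to look and compute and a tool call to move; the robot and the scene stay as the last step left them, time stands still between calls to the robot, and variables do not carry over. Pictures are saved under pics/ and viewed, about 8 in all and at most 12, crops included, and the job is handed in when it is done.

Besides the shell and the picture viewer there is one more tool, called after ">>>" by a JSON object that holds its "fn" and its "kwargs". servo_tool: Moves the arm, as the interface text tells. Its arguments: {"type":"object","properties":{"steps":{"type":"array"},"fingers":{"type":"number"}},"required":["steps"]}

```bash
mkdir -p pics
cat > h.py <<'E'
from workcell import ctrl, camera, calibration, ticket
import numpy as np, cv2
def snap(name,fn):
    K=calibration(name); im,d=camera(name); cv2.imwrite('pics/'+fn+'.png',im[:,:,::-1]); np.savez('pics/'+fn+'.npz',im=im,d=d,T=K['T'],k=[K['fx'],K['fy'],K['cx'],K['cy']])
def load(fn): return np.load('pics/'+fn+'.npz')
def ray(n,u,v,z):
    fx,fy,cx,cy=n['k'];T=n['T'];r=T[:3,:3]@np.array([(u-cx)/fx,(v-cy)/fy,1]);o=T[:3,3];return o+r*(z-o[2])/r[2]
def world(n):
    fx,fy,cx,cy=n['k'];T=n['T'];d=n['d'];v,u=np.mgrid[:480,:640];P=np.stack([(u-cx)/fx*d,(v-cy)/fy*d,d],-1);return P@T[:3,:3].T+T[:3,3]
E
python3 - <<'E'
from h import *
snap('top','top0');snap('side','side0')
o=ctrl.get_obs();print(o['clock'],o['tcp_pos'],o['tool_rot'],o['width'],o['contact_force'])
print(calibration('top'))
E
```

```text
0.1 [ 201.75449104 -537.68530525  204.42399761] [-1.00451298e-03  9.83954574e-01  1.78416328e-01 -2.64394288e-05] 94.24338852063443 [ 0.2371729   0.0488715  -0.23814476]
{'fx': 546.1436101782317, 'fy': 546.1436101782317, 'cx': 312.4721824731832, 'cy': 237.49719449393572, 'T': array([[-2.04373384e-02, -9.98180205e-01,  5.67326500e-02,
         3.45750301e+02],
       [-9.99779034e-01,  2.01249675e-02, -6.07195698e-03,
         3.11079894e+02],
       [ 4.91916452e-03, -5.68442086e-02, -9.98370942e-01,
         1.42087161e+03],
       [ 0.00000000e+00,  0.00000000e+00,  0.00000000e+00,
         1.00000000e+00]])}
```

View pics/top0.png

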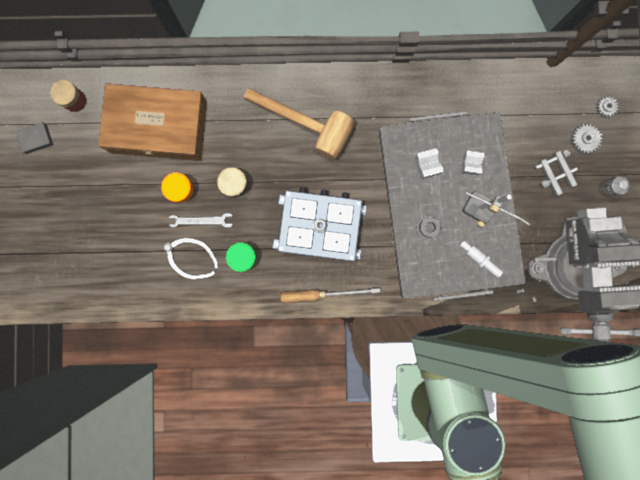

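View pics/side0.png

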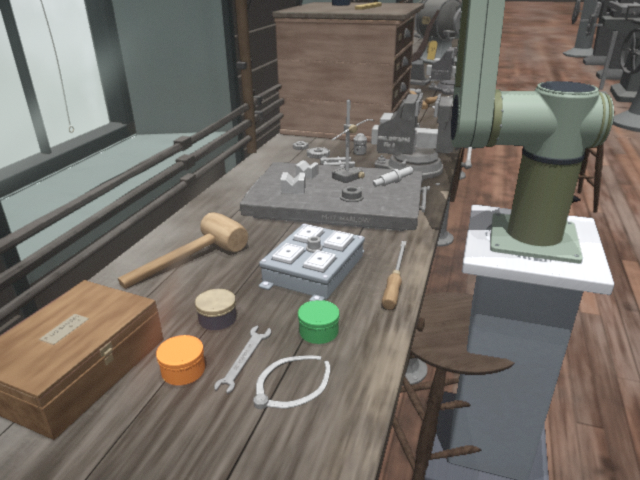

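The top view shows the box at about (320,226), with its glands toward the top (+x). The covers are at about (304,209), (341,213), (299,240) and (337,242), and the bush is at (320,225). Next I'll measure the dots.

Run:
```python
from h import *
n=load('top0');im=n['im'];P=world(n)
g=im.min(2);x0,y0=265,180
m=(g>225).astype(np.uint8)[y0:270,x0:375]
c,_=cv2.findContours(m,cv2.RETR_EXTERNAL,cv2.CHAIN_APPROX_NONE)
for k in c:
    if cv2.contourArea(k)<100: continue
    r=cv2.minAreaRect(k);u,v=r[0][0]+x0,r[0][1]+y0
    mk=np.zeros_like(m);cv2.drawContours(mk,[k],-1,1,-1)
    z=np.median(P[y0:270,x0:375,2][mk>0]);print(np.round((u,v),1),r[1],r[2],'z',z,ray(n,u,v,62).round(1))
cv2.imwrite('pics/c0.png',cv2.resize(im[170:275,260:380,::-1],None,fx=5,fy=5,interpolation=cv2.INTER_CUBIC))
for p in [(320,225)]: print(P[p[1],p[0]], ray(n,*p,74))
```

```text
[336.1 241.6] (23.69063377380371, 17.240825653076172) 7.125016689300537 z 63.13322104316251 [411.6 244.1  62. ]
[299.6 236.9] (23.69063377380371, 17.240825653076172) 7.125016689300537 z 60.949900902360696 [425.1 334.9  62. ]
[339.7 213. ] (23.566600799560547, 17.240825653076172) 7.125016689300537 z 62.800877819720654 [482.8 233.4  62. ]
[303.3 208.5] (23.442564010620117, 17.240825653076172) 7.125016689300537 z 60.75671070233341 [496.1 324.4  62. ]
[454.50728612 283.21852354  53.38083624] [452.86743732 283.63862009  74.        ]
```

View pics/c0.png

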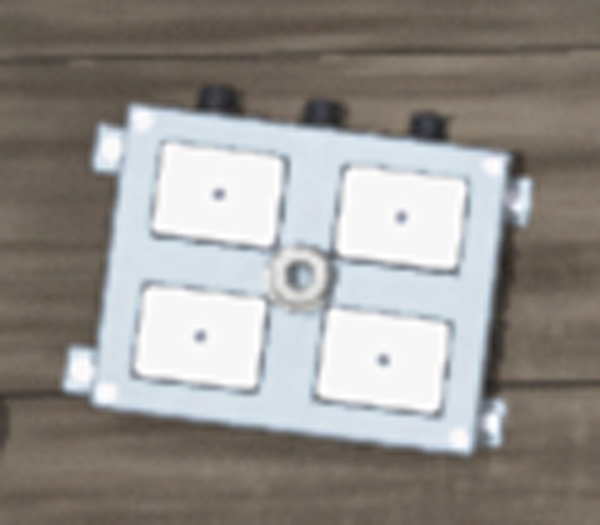

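The crop confirms four flat covers with dark dots, the bush between them, and the glands at the top (+x). Next I'll check obstacle heights along the route and work out the box frame and tool turn.

Run:
```python
from h import *
n=load('top0');P=world(n);ok=n['d']>0
X,Y,Z=[P[...,i][ok] for i in range(3)]
print('rows x, cols y',[y for y in range(-600,400,50)])
for x in range(200,651,50):
    r=[]
    for y in range(-600,400,50):
        s=(abs(X-x-25)<25)&(abs(Y-y-25)<25); r.append(int(Z[s].max()) if s.any() else -1)
    print(x,r)
C=np.array([[411.6,244.1],[425.1,334.9],[482.8,233.4],[496.1,324.4]])
ey=(C[1]-C[0]+C[3]-C[2]);ey/=np.linalg.norm(ey);print('ey',ey,np.degrees(np.arctan2(ey[1],ey[0])),C.mean(0))
from scipy.spatial.transform import Rotation as R
q=ctrl.get_obs()['tool_rot'];M=R.from_quat([*q[1:],q[0]]).as_matrix();print(M)
for c,s in zip(C,[-1,1,-1,1]): print(c,'outer end',c+s*23*ey)
# ray of white-plate centres at per-cover z from depth: windows spaced 72x92?
print(np.linalg.norm(C[1]-C[0]),np.linalg.norm(C[2]-C[0]))
```

```text
rows x, cols y [-600, -550, -500, -450, -400, -350, -300, -250, -200, -150, -100, -50, 0, 50, 100, 150, 200, 250, 300, 350]
200 [-1, 2, 3, 217, 218, 217, 7, 9, 9, 8, 786, 787, 754, 538, 10, 9, 10, 10, 8, 10]
250 [-1, 8, 8, 227, 228, 229, 14, 59, 60, 63, 60, 62, 62, 62, 23, 29, 26, 34, 36, 36]
300 [-1, 16, 36, 227, 227, 229, 40, 62, 94, 95, 66, 63, 64, 63, 10, 8, 10, 10, 10, 10]
350 [-1, 4, -1, 225, 226, 225, 69, 70, 65, 97, 92, 64, 63, 63, 8, 56, 68, 68, 58, 56]
400 [3, 8, -1, 194, 196, 184, 8, 63, 212, 84, 77, 82, 85, 67, 55, 59, 71, 82, 69, 71]
450 [7, 10, 8, 166, 157, 156, 11, 59, 208, 268, 207, 82, 87, 63, 62, 58, 71, 81, 67, 63]
500 [7, 53, 75, 9, 22, 27, 24, 61, 64, 200, 191, 183, 64, 63, 61, 58, 65, 67, 66, 64]
550 [7, 49, 70, 9, 28, 25, 24, 9, 66, 93, 94, 100, 102, 63, 63, 10, 7, 9, 33, 11]
600 [10, 9, 10, 23, 26, 26, 24, 8, 63, 95, 95, 100, 100, 63, 62, 9, 70, 71, 10, 9]
650 [10, 11, 21, 29, 26, 10, 9, 11, 62, 62, 63, 63, 64, 65, 63, 47, 74, 75, 10, 10]
ey [0.14583864 0.98930839] 81.61415398398779 [453.9 284.2]
[[ 9.36335226e-01  3.51107072e-01 -4.10473428e-04]
 [ 3.51107178e-01 -9.36333209e-01  1.96735582e-03]
 [ 3.06412640e-04 -1.98622473e-03 -9.99997981e-01]]
[411.6 244.1] outer end [408.24571127 221.34590703]
[425.1 334.9] outer end [428.45428873 357.65409297]
[482.8 233.4] outer end [479.44571127 210.64590703]
[496.1 324.4] outer end [499.45428873 347.15409297]
91.79809366212349 71.99951388724787
```

>>> {"fn": "servo_tool", "kwargs": {"steps": [[[0,0,-50,-10.2],[0,0,-50,-10.2],[0,0,-50,-10.2],[0,0,0,-10.2],[0,0,0,-10.2],[0,0,0,-10],[0,46,0,0],[0,46,0,0],[50,0,0,0],[50,0,0,0],[50,0,0,0],[50,0,0,0]]], "fingers": 0}}

```text
clock: 1.6
tcp_pos: [322.2, -352.2, 354.7]
tool_rot: [-0.001, 0.757, 0.653, 0.0]
contact_force: [0.9, -0.8, -0.3]
width: 0.4
```

>>> {"fn": "servo_tool", "kwargs": {"steps": [[[55,0,0,0],[55,0,0,0],[55,0,0,0],[55,0,0,0],[55,0,0,0],[55,0,0,0],[55,0,0,0],[55,0,0,0],[55,0,0,0],[50,0,0,0],[30,0,0,0],[0,0,0,0]]]}}

```text
clock: 3.1
tcp_pos: [406.1, 216.1, 354.6]
tool_rot: [-0.0, 0.756, 0.655, -0.001]
contact_force: [-0.0, -0.7, -0.7]
width: 0.5
```

>>> {"fn": "servo_tool", "kwargs": {"steps": [[[37,19,25,0],[37,19,25,0],[0,0,0,0],[0,0,0,0]]]}}

```text
clock: 3.6
tcp_pos: [455.1, 281.1, 305.6]
tool_rot: [0.0, 0.758, 0.653, -0.0]
contact_force: [-0.0, -0.4, 0.6]
width: -0.1
```

Run:
```python
from h import *
snap('wrist','w0');o=ctrl.get_obs();print(o['tcp_pos'],o['contact_force'])
n=load('w0');P=world(n);g=n['im'].min(2);m=(g>215).astype(np.uint8)
c,_=cv2.findContours(m,cv2.RETR_EXTERNAL,cv2.CHAIN_APPROX_NONE)
for k in c:
    if cv2.contourArea(k)<1500: continue
    r=cv2.minAreaRect(k);mk=np.zeros_like(m);cv2.drawContours(mk,[k],-1,1,-1)
    print(np.round(r[0]),np.round(r[1]),np.median(P[mk>0],0).round(1),ray(n,*r[0],61).round(1))
```

```text
[455.27347067 281.14388261 306.42594865] [-0.64962665  0.24579556 -0.13115456]
[ 78. 337.] [ 60. 156.] [ 96.7 124.    0.5] [ 93.1 150.2  61. ]
[344. 171.] [35. 48.] [494.3 323.3  59.1] [495.1 323.5  61. ]
[286. 171.] [48. 35.] [423.7 333.7  59.8] [423.4 334.2  61. ]
```

View pics/w0.png

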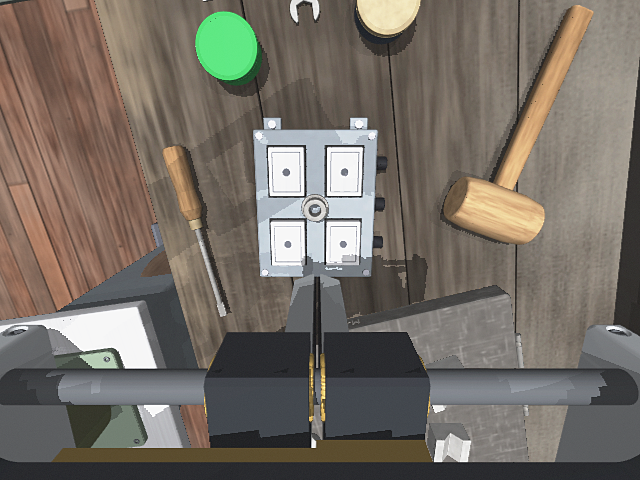

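The wrist view agrees with the top view to about 1.5 mm. The covers are at (286,171), (344,171), (288,244) and (343,244), and the bush is at (315,209). I'll press the −y end of each cover so the +y end stays in view.

>>> {"fn": "servo_tool", "kwargs": {"steps": [[[26,-38,40,0],[0,0,60,0],[0,0,60,0],[0,0,60,0],[0,0,8,0],[0,0,0,0]]]}}

```text
clock: 4.4
tcp_pos: [422.8, 313.8, 79.5]
tool_rot: [0.0, 0.757, 0.653, 0.001]
contact_force: [0.8, -0.1, 1.2]
width: 0.5
```

>>> {"fn": "servo_tool", "kwargs": {"steps": [[[0,0,3,0],[0,0,3,0],[0,0,2,0],[0,0,2,0],[0,0,0,0]]]}}

```text
clock: 5.03
tcp_pos: [421.2, 313.6, 67.2]
tool_rot: [-0.0, 0.757, 0.653, -0.0]
contact_force: [0.4, -1.1, 0.4]
width: 0.9
```

>>> {"fn": "servo_tool", "kwargs": {"steps": [[[0,0,2,0],[0,0,2,0],[0,0,0,0]]]}}

```text
clock: 5.4
tcp_pos: [421.1, 313.5, 63.1]
tool_rot: [-0.0, 0.757, 0.653, -0.0]
contact_force: [0.1, 0.5, 0.4]
width: 0.4
```

>>> {"fn": "servo_tool", "kwargs": {"steps": [[[0,0,1,0],[0,0,1,0],[0,0,0,0]]]}}

```text
clock: 5.78
tcp_pos: [421.3, 313.6, 61.4]
tool_rot: [-0.0, 0.757, 0.653, -0.0]
contact_force: [-0.4, 0.9, 0.1]
width: 0.4
```

>>> {"fn": "servo_tool", "kwargs": {"steps": [[[0,0,1,0],[0,0,0,0]]]}}

```text
clock: 6.02
tcp_pos: [421.3, 313.6, 60.4]
tool_rot: [-0.0, 0.757, 0.653, -0.0]
contact_force: [-0.5, 0.1, -0.7]
width: 0.4
```

>>> {"fn": "servo_tool", "kwargs": {"steps": [[[0,0,1,0],[0,0,0,0]]]}}

```text
clock: 6.28
tcp_pos: [421.4, 313.5, 59.5]
tool_rot: [0.0, 0.757, 0.653, -0.0]
contact_force: [0.4, -0.7, 0.5]
width: 0.6
```

>>> {"fn": "servo_tool", "kwargs": {"steps": [[[0,0,1,0],[0,0,0,0]]]}}

```text
clock: 6.52
tcp_pos: [421.4, 313.1, 58.7]
tool_rot: [0.0, 0.757, 0.653, -0.0]
contact_force: [-0.9, -3.4, 4.5]
width: 0.4
```

>>> {"fn": "servo_tool", "kwargs": {"steps": [[[0,0,1,0],[0,0,0,0]]]}}

```text
clock: 6.78
tcp_pos: [421.4, 312.9, 57.9]
tool_rot: [0.001, 0.757, 0.653, -0.001]
contact_force: [-2.4, -5.3, 7.1]
width: 0.6
```

>>> {"fn": "servo_tool", "kwargs": {"steps": [[[0,0,1,0],[0,0,0,0]]]}}

```text
clock: 7.02
tcp_pos: [421.4, 312.5, 57.1]
tool_rot: [0.001, 0.757, 0.653, -0.001]
contact_force: [-1.9, -6.0, 8.0]
width: 0.6
```

```bash
cat >> h.py <<'E'
def slopes(n,C,ey):
    P=world(n);g=n['im'].min(2);ex=np.array([ey[1],-ey[0]])
    for c in C:
        d=P[...,:2]-np.array(c);a=d@ex;b=d@ey
        m=(abs(a)<19)&(abs(b)<27)&(P[...,2]>45)&(P[...,2]<75)&(n['d']>0)
        if m.sum()<60: print(c,'few',m.sum());continue
        A=np.c_[a[m],b[m],np.ones(m.sum())];z=P[...,2][m]
        for _ in range(4):
            s=np.linalg.lstsq(A,z,rcond=None)[0];r=abs(z-A@s);k=r<max(1.5,2*np.median(r));A,z=A[k],z[k]
        print(c,'n',len(z),'z0 %.1f slope x %.3f y %.3f'%(s[2],s[0],s[1]),'b range',A[:,1].min().round(),A[:,1].max().round())
C=[(424.3,334.5),(495.6,324),(411,243.8),(482.3,233)];ey=np.array([.146,.989])
E
python3 - <<'E'
from h import *
print(ctrl.get_obs()['contact_force'])
snap('wrist','w1');snap('top','t1');snap('side','s1')
for k in ['top0','w0','t1','w1','side0','s1']: print(k);slopes(load(k),C,ey)
a=load('w1')['im'][:,:,::-1];b=cv2.resize(load('s1')['im'][200:310,240:390,::-1],None,fx=4,fy=4)
cv2.imwrite('pics/v1.png',np.vstack([cv2.resize(a[:300],(600,281)),b[60:360]]))
E
```

```text
[-1.92320026 -6.03035579  8.01685193]
top0
(424.3, 334.5) n 168 z0 61.2 slope x -0.035 y 0.009 b range -27.0 27.0
(495.6, 324) n 195 z0 60.5 slope x 0.009 y -0.010 b range -27.0 27.0
(411, 243.8) n 212 z0 63.3 slope x 0.014 y 0.012 b range -27.0 27.0
(482.3, 233) n 191 z0 63.1 slope x 0.017 y -0.008 b range -26.0 27.0
w0
(424.3, 334.5) n 1280 z0 59.8 slope x 0.003 y 0.000 b range -27.0 27.0
(495.6, 324) n 1275 z0 59.2 slope x 0.003 y -0.002 b range -27.0 27.0
(411, 243.8) n 1088 z0 62.2 slope x 0.003 y -0.004 b range -27.0 26.0
(482.3, 233) n 1100 z0 61.5 slope x -0.002 y 0.001 b range -27.0 26.0
t1
(424.3, 334.5) few 4
(495.6, 324) few 52
(411, 243.8) n 95 z0 63.4 slope x -0.047 y -0.002 b range -17.0 27.0
(482.3, 233) n 140 z0 62.7 slope x -0.015 y -0.007 b range -27.0 20.0
w1
(424.3, 334.5) n 4608 z0 60.3 slope x -0.002 y 0.154 b range -26.0 27.0
(495.6, 324) n 6383 z0 59.1 slope x -0.000 y -0.001 b range -27.0 27.0
(411, 243.8) n 229 z0 62.2 slope x 0.010 y 0.001 b range -27.0 27.0
(482.3, 233) n 1385 z0 61.4 slope x 0.002 y -0.001 b range -27.0 27.0
side0
(424.3, 334.5) n 217 z0 59.7 slope x -0.016 y -0.002 b range -27.0 27.0
(495.6, 324) n 201 z0 59.2 slope x -0.009 y -0.003 b range -27.0 27.0
(411, 243.8) n 171 z0 62.0 slope x -0.002 y 0.004 b range -27.0 27.0
(482.3, 233) n 153 z0 61.2 slope x 0.010 y -0.013 b range -26.0 27.0
s1
(424.3, 334.5) n 134 z0 60.1 slope x -0.005 y 0.131 b range -19.0 26.0
(495.6, 324) n 198 z0 59.2 slope x -0.008 y -0.000 b range -27.0 26.0
(411, 243.8) n 150 z0 62.0 slope x 0.024 y 0.005 b range -27.0 26.0
(482.3, 233) n 153 z0 61.3 slope x -0.008 y -0.010 b range -26.0 26.0
```

View pics/v1.png

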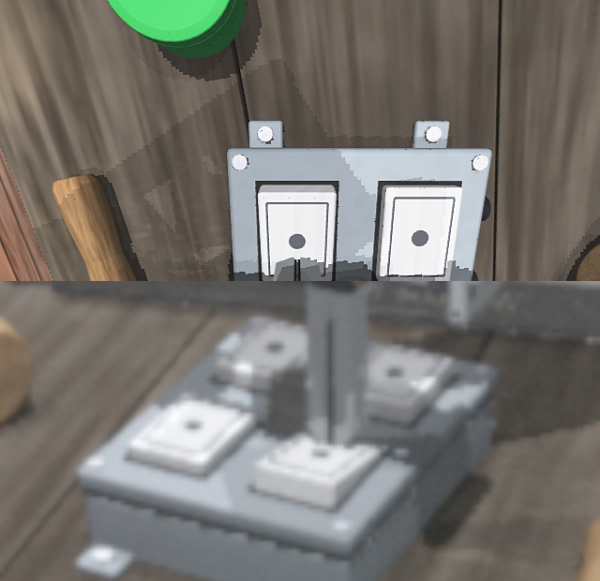

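Wrist and side depth both show that this cover (near robot, +y; px (297,240) in the upper view) has tipped: slope 0.154 and 0.131 along y, while the other three are flat (side noise up to 0.01). So this is the loose one. I'll back off, check that it springs level, and press its middle.

>>> {"fn": "servo_tool", "kwargs": {"steps": [[[0,0,-4,0],[0,0,-8,0],[0,0,-8,0],[11,0,0,0],[11,0,0,0],[0,0,0,0]]]}}

```text
clock: 7.92
tcp_pos: [424.6, 336.4, 76.2]
tool_rot: [-0.0, 0.757, 0.654, -0.0]
contact_force: [-1.1, 0.0, -0.2]
width: 0.3
```

Run:
```python
from h import *
snap('wrist','w2');snap('side','s2');o=ctrl.get_obs();print(o['clock'],o['tcp_pos'])
for k in ['w2','s2']: slopes(load(k),C,ey)
```

```text
8.025 [424.23612851 335.54579451  75.99772999]
(424.3, 334.5) n 2750 z0 59.8 slope x -0.001 y -0.003 b range -27.0 27.0
(495.6, 324) n 4850 z0 59.2 slope x 0.001 y -0.002 b range -27.0 27.0
(411, 243.8) n 265 z0 62.6 slope x 0.005 y 0.022 b range -27.0 1.0
(482.3, 233) n 659 z0 61.4 slope x 0.008 y -0.002 b range -27.0 1.0
(424.3, 334.5) n 203 z0 59.7 slope x -0.001 y 0.013 b range -27.0 27.0
(495.6, 324) n 210 z0 59.2 slope x 0.001 y 0.003 b range -27.0 27.0
(411, 243.8) n 183 z0 61.8 slope x -0.002 y 0.004 b range -27.0 27.0
(482.3, 233) n 118 z0 61.4 slope x -0.022 y 0.002 b range -26.0 26.0
```

>>> {"fn": "servo_tool", "kwargs": {"steps": [[[-1,0,5,0],[0,0,5,0],[0,0,4,0],[0,0,2,0],[0,0,1,0],[0,0,1,0],[0,0,1,0],[0,0,0,0]]]}}

```text
clock: 9.02
tcp_pos: [424.3, 334.3, 58.7]
tool_rot: [0.0, 0.757, 0.653, -0.0]
contact_force: [-3.5, -1.1, 7.5]
width: -0.1
```

>>> {"fn": "servo_tool", "kwargs": {"steps": [[[0,0,1,0],[0,0,1,0],[0,0,1,0],[0,0,0,0]]]}}

```text
clock: 9.52
tcp_pos: [424.3, 334.3, 55.8]
tool_rot: [0.0, 0.757, 0.653, -0.0]
contact_force: [-4.0, -2.6, 8.4]
width: 0.4
```

>>> {"fn": "servo_tool", "kwargs": {"steps": [[[0,0,1,0],[0,0,1,0],[0,0,0,0]]]}}

```text
clock: 9.9
tcp_pos: [424.3, 334.2, 54.9]
tool_rot: [0.0, 0.757, 0.653, -0.001]
contact_force: [-6.3, -3.7, 14.3]
width: 0.2
```

>>> {"fn": "servo_tool", "kwargs": {"steps": [[[0,0,1,0],[0,0,1,0],[0,0,0,0]]]}}

```text
clock: 10.28
tcp_pos: [424.4, 334.3, 54.7]
tool_rot: [0.0, 0.757, 0.653, -0.001]
contact_force: [-9.3, -6.2, 26.0]
width: 0.4
```

>>> {"fn": "servo_tool", "kwargs": {"steps": [[[0,0,1,0],[0,0,0,0]]]}}

```text
clock: 10.52
tcp_pos: [424.5, 334.3, 54.7]
tool_rot: [0.0, 0.757, 0.653, -0.001]
contact_force: [-11.0, -8.1, 31.0]
width: 0.1
```

The cover has stopped hard at 54.7 mm. I'll release, look, then test one end lightly to see whether it is solid.

>>> {"fn": "servo_tool", "kwargs": {"steps": [[[0,0,-4,0],[0,0,-5,0],[-11,0,-5,0],[-11,0,0,0],[0,0,4,0],[0,0,4,0],[0,0,2,0],[0,0,0,0]]]}}

```text
clock: 11.52
tcp_pos: [421.1, 312.3, 54.8]
tool_rot: [0.0, 0.757, 0.653, -0.001]
contact_force: [-3.9, -3.6, 11.6]
width: 0.4
```

>>> {"fn": "servo_tool", "kwargs": {"steps": [[[0,0,2,0],[0,0,1,0],[0,0,1,0],[0,0,0,0]]]}}

```text
clock: 12.02
tcp_pos: [421.3, 312.4, 54.6]
tool_rot: [0.0, 0.757, 0.654, -0.001]
contact_force: [-11.7, -8.4, 36.0]
width: 0.4
```

>>> {"fn": "servo_tool", "kwargs": {"steps": [[[0,0,1,0],[0,0,0,0]]]}}

```text
clock: 12.28
tcp_pos: [421.3, 312.4, 54.5]
tool_rot: [0.0, 0.757, 0.654, -0.001]
contact_force: [-13.8, -9.7, 40.7]
width: 0.9
```

The end is solid: 40 N moves it only 0.3 mm. I'll withdraw and do a last check.

>>> {"fn": "servo_tool", "kwargs": {"steps": [[[0,0,-5,0],[0,0,-10,0],[0,0,-40,0],[0,0,-50,0],[0,0,-50,0],[0,0,-50,0],[-40,0,-40,0],[0,0,0,0],[0,0,0,0]]]}}

```text
clock: 13.4
tcp_pos: [414.9, 273.2, 292.1]
tool_rot: [-0.001, 0.757, 0.653, -0.001]
contact_force: [-0.3, -0.2, 0.1]
width: 0.7
```

Run:
```python
from h import *
o=ctrl.get_obs();print(o['clock'],o['tcp_pos'],o['contact_force'])
snap('wrist','w3');snap('side','s3')
for k in ['w3','s3']: slopes(load(k),C,ey)
cv2.imwrite('pics/v3.png',load('w3')['im'][:,:,::-1])
```

```text
13.4 [414.8869265  273.21350477 292.07458929] [-0.30549656 -0.1727663   0.08340759]
(424.3, 334.5) n 1378 z0 54.8 slope x -0.004 y -0.002 b range -27.0 27.0
(495.6, 324) n 1391 z0 59.1 slope x 0.002 y 0.001 b range -26.0 27.0
(411, 243.8) n 1205 z0 62.1 slope x -0.002 y -0.004 b range -26.0 27.0
(482.3, 233) n 1191 z0 61.4 slope x -0.001 y -0.004 b range -26.0 27.0
(424.3, 334.5) n 239 z0 54.9 slope x 0.012 y -0.005 b range -26.0 27.0
(495.6, 324) n 217 z0 59.0 slope x 0.001 y 0.003 b range -27.0 27.0
(411, 243.8) n 179 z0 61.9 slope x -0.004 y 0.000 b range -26.0 27.0
(482.3, 233) n 158 z0 61.2 slope x 0.008 y -0.014 b range -27.0 27.0
```

View pics/v3.png

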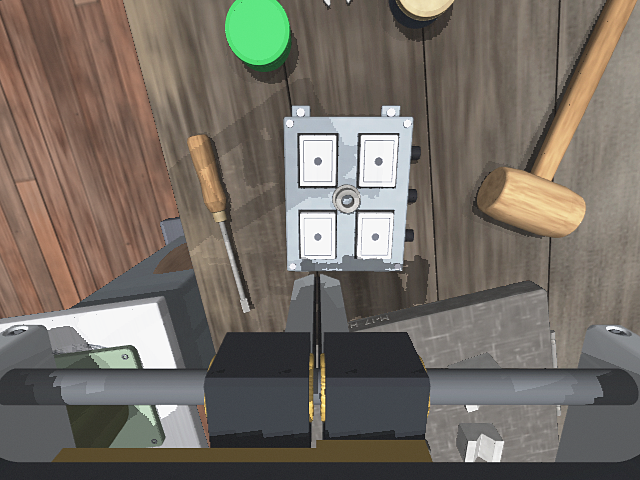

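The cover at (318,160) now sits level at 54.8 mm, 5 mm lower than before. The bush is still at the box's middle at (347,199), and the other covers are unchanged.

```bash
python3 -c "
from h import *
ticket.job_done()"
```

```text
the job is handed in; nothing more can be done
```

The loose cover is now fully home and solid, and the job is handed in. The robot was clear of everything at about 13.4 s on its clock.

- **Finding it:** The first cover I pressed at its end, the near one on the robot's left, was the loose one, so I pressed no others. It tipped with a slope of 0.154 in the wrist camera's depth and 0.131 in the side camera's, while the other three stayed flat. It sprang level when let go.
- **Pressing it home:** I pressed it at its middle. It went 5 mm down and stopped hard at 54.7 mm, and I pressed on to 31 N.
- **Last checks:** Pressing its −y end again with up to 40 N moved it only about 0.3 mm. After withdrawing, both cameras put it level at about 54.8 mm (59.8 mm before), with the other three covers unchanged and the bush still at the box's middle.
- **Off from plan:** Pressing it at the end took about 8 N, plus about 6 N of sideways friction, against the roughly 3 N stated. The light end test also pressed harder than I intended, at 40 N, though only the fingertips touched. I didn't check the other loose things individually; the arm made no contact apart from the presses on this cover.

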